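# Load the firing bar with arched test tiles

### The arm

A 7-joint arm with a two-finger parallel gripper is mounted at the origin on the work surface. World frame = base frame: x ahead of the robot, y to its left, z up, the work surface at z = 0. Lengths are in m, angles in rad, forces in N, time in s.
With the tool pointing down it reaches from about 0.425 to 0.975 m from the base axis. Payload 16.7 kg.
Tool frame: the origin (TCP) lies midway between the tips of the shut fingers; the grasp point (between the pads) lies 19 mm behind it (ctrl.grip_point_offset is the distance from the TCP to the grasp point, in m); z points along the fingers, y is the line along which they close (so a half turn about z gives the same grasp; the last joint's range is limited). The gripper opens to 85 mm and grips with 20 to 120 N. Pads are 22 mm wide; open, the fingers measure 114 mm over their backs; the gripper's body (76 mm by 85 mm) begins 54 mm behind the grasp point. The pads swing forward as they close: fully open they stand 13 mm farther back than shut.
Start: joints at [1.079, 0.426, 0.074, 1.606, -0.034, 1.111, -0.067], TCP at [0.227, -0.636, 0.231] pointing down, gripper open.
Joint ranges: [-2.85, 2.85], [-0.5, 2.14], [-1.23, 1.37], [0.21, 2.46], [-1.02, 4.16], [0.16, 2.05], [-2.73, 2.73]. Speed limits (rad/s): [1.89, 1.89, 2.39, 2.39, 3.01, 3.01, 3.01].

### API

Orientations are given as a unit quaternion [w, x, y, z].
In Python, from plant import ctrl gives the robot as it stands.
- The arm moves only by the tool step_arm, never from a script. Its argument "rows" is one flat list of numbers, 7 for each row, row after row: the closure, from -1 (fully open) to 1 (shut), then the shift along the world's x, y, z in units of 25 cm (1.0 is 25 cm), then the turn, a rotation vector about the world's x, y, z in units of 360 degrees (1.0 is 360 degrees). In form: [jaw, dx, dy, dz, wx, wy, wz, jaw, dx, dy, dz, wx, wy, wz, ...]. A call has 1 to 12 rows; each row is the pose to reach, as a shift and turn from the pose commanded when the call began, turning the shorter way round; what a row does not reach only later rows make up. A row lasts 1/8 s, in which the tool goes at most 62.5 mm and 10.7 degrees, less where a joint would pass 70% of its speed; a pose out of reach is approached as far as the arm can. A call with a number of a shift or a turn outside -1 to 1 is refused whole. A call with a gripper value outside its range is refused whole. The fingers move at their own pace and stop on an object; the grip force is fixed at half the most. Time passes only in rows, so rows that repeat a pose let the fingers close. It gives the time, the measured TCP pose, the force, the opening and the grip force at its end, in the units of the state.
- ctrl.sense(): the state, without advancing time (a new reading comes with each control period).
- ctrl.camera(name): name is "scene" or "top"; returns a dict with "image" (480x640x3 uint8, blue, green, red), "range_z" (480x640 float32, m along the optical axis (not along the pixel's ray), 0 where there is no reading), "fx", "fy", "cx", "cy" (pixels), "extrinsics" (4x4, takes a point from camera to world coordinates). Camera axes: x right, y up, looking along -z (the intrinsics and any distortion apply to the point x, -y, -z); pixel columns grow to the right and rows downward; lengths in m; the calibration is good to about 2 mm. A picture is of the moment at which its call begins.
- ctrl.job_done(): hands the job in; it is judged then, once.
The state is a dict: "time_s": time; "q": joint angles; "dq": joint speeds; "joint_efforts": joint torques, N m; "position": TCP position; "orientation": TCP orientation; "force": force on the tool from outside, world axes, zero at the start; "ft_torque": the same for the moment, N m; "opening": opening from 0.0 (shut) to 1.0 (fully open); "finger_force": force on a finger pad.
Only numpy, scipy, OpenCV 4.12 (cv2) and the standard library are available. Lean on these libraries where they do the work, as an engineer would, in place of code of your own. Each camera call takes 0.05 s, during which the arm holds its last target. There are 200 camera calls.

### The job

Load the firing rack: slide the keeper on the bar fully home against its end stop, away from the tile already hanging there, to make room, and drape the two arched test tiles that stand on the table over the bar, the taller one between the keeper and the hanging tile and the shorter one on the hanging tile's other side. They must hang straight and squarely astride the bar, resting on it by their roofs, with a visible gap to the hanging tile, the keeper and the posts. Lower them on without dropping them, and leave the hanging tile and the other things on the table where they are.

Things in the scene. Friction and masses are not known exactly. Their poses are not given: they have to be found in the camera images.
- rack: Fixed firing rack: terracotta foot slab 80 x 350 x 12 mm, two pale square posts (30 x 20 mm, tops 157 mm above the table, inner faces at y = +-145 mm) and a dark steel round bar of 12 mm diameter between them. Origin: centre of the slab's underside on the table. The bar runs along the rack's y at x = 0, axis at z = 140 mm.
- keeper (a joint): Travel of the keeper along the bar in m, towards the rack's +y; 0.080 is the end stop, hard by the +y post. It stays where it is left; about 2 N moves it.
- keeper_grip (a point): Centre of the exposed part of the keeper's upright steel tab, to be gripped across the bar: tab 12 mm (rack x) x 26 mm (rack y), from 12 to 46 mm above the bar's axis; this point lies 34 mm above the bar's axis. The tab stands on a steel collar around the bar, 28 mm diameter and 30 mm long (rack y), centred under the tab. Its place is rack y = 50 mm + joint value.
- tall_tile: Arched colour-test tile of plain white ceramic, an inverted U with a flat roof, open along its own y: 44 mm over its two legs (x), 54 mm long (y), walls and roof 6 mm, so 32 mm free between the legs; 85 mm high, stands on the table at the start. Origin: centre of its underside (at the foot level, midway between the legs); z up. Half a turn about z looks the same.
- short_tile: Arched colour-test tile of plain white ceramic, an inverted U with a flat roof, open along its own y: 44 mm over its two legs (x), 54 mm long (y), walls and roof 6 mm, so 32 mm free between the legs; 60 mm high, stands on the table at the start. Origin: centre of its underside (at the foot level, midway between the legs); z up. Half a turn about z looks the same.
- hung_tile: Arched colour-test tile of plain white ceramic, an inverted U with a flat roof, open along its own y: 44 mm over its two legs (x), 54 mm long (y), walls and roof 6 mm, so 32 mm free between the legs; 60 mm high, already hanging on the bar near its middle; to be left as it is. Origin: centre of its underside (at the foot level, midway between the legs); z up. Half a turn about z looks the same.
- spray_bottle: Clear upright spray bottle, 40 mm diameter, 118 mm high. Origin: centre of its underside. Bystander.
- jar_a: Black paint jar with white lid, 50 mm diameter, 70 mm high. Origin: centre of its underside. Bystander.
- jar_b: Black paint jar with white lid, 50 mm diameter, 70 mm high. Origin: centre of its underside. Bystander.
- pot_a: Small colour pot, 34 mm diameter, 30 mm high. Origin: centre of its underside. Bystander.
- pot_b: Small colour pot, 34 mm diameter, 30 mm high. Origin: centre of its underside. Bystander.
- brush_mug: White ceramic beaker of brushes, 72 mm diameter, 85 mm high, brushes to 180 mm. Origin: centre of its underside. Bystander.
Not all that is in view belongs to the job. What is shaped like the hung_tile but pink, purple or red is not meant.

How it is judged:
By the outcome, as a careful person would: the job done as asked, in the order asked, and still so for the second after the job is handed in, with the robot touching nothing.
It also fails if it takes over 70 s, if anything falls off the work surface, if the arm or the gripper's body presses on something with over 40 N, if the wrist force passes 120 N, or if a joint passes its speed limit or range.

## Working session

There is one attempt and no reset: what is moved stays moved. The work goes in short steps, Python scripts to look and compute and a tool call to move; the robot and the scene stay as the last step left them, time stands still between calls to the robot, and variables do not carry over. Pictures are saved under pics/ and viewed, at most 10 in all, crops included, and the job is handed in when it is done.

Besides the shell and the picture viewer there is one more tool, called as a command line: name --argument value ..., lists and objects as JSON in quotes. step_arm: Moves the arm, as the interface text tells. Its arguments: {"type":"object","properties":{"rows":{"type":"array"}},"required":["rows"]}

```bash
ls; mkdir -p pics; python3 - <<'E'
from plant import ctrl
import cv2,numpy as np
for n in("scene","top"):
    c=ctrl.camera(n); cv2.imwrite(f"pics/{n}0.png",c["image"]); np.savez(f"{n}0.npz",**c)
    print(n,c["fx"],c["fy"],c["cx"],c["cy"],{k:v for k,v in c.items() if k not in("image","range_z")}, (c["range_z"]>0).mean())
print(ctrl.sense(),ctrl.grip_point_offset)
E
```

```text
pics
scene 444.5713533080712 444.5713533080712 314.59807347730026 236.6483065561029 {'fx': 444.5713533080712, 'fy': 444.5713533080712, 'cx': 314.59807347730026, 'cy': 236.6483065561029, 'extrinsics': array([[-0.8216359 , -0.36317604,  0.4393377 ,  1.04646862],
       [ 0.56967762, -0.54960956,  0.61106198,  0.62531459],
       [ 0.01954113,  0.75235131,  0.65847221,  0.79387194],
       [ 0.        ,  0.        ,  0.        ,  1.        ]])} 0.9959147135416667
top 497.66099818710956 497.66099818710956 329.2016849962905 239.5291736044 {'fx': 497.66099818710956, 'fy': 497.66099818710956, 'cx': 329.2016849962905, 'cy': 239.5291736044, 'extrinsics': array([[ 4.80380837e-03,  9.83286937e-01, -1.81999237e-01,
         3.72404318e-01],
       [-9.99988225e-01,  4.59848212e-03, -1.55014061e-03,
        -1.54275286e-02],
       [-6.87312773e-04,  1.82004540e-01,  9.83297450e-01,
         1.28600685e+00],
       [ 0.00000000e+00,  0.00000000e+00,  0.00000000e+00,
         1.00000000e+00]])} 0.9961165364583333
{'time_s': 0.1, 'q': array([ 1.07847396,  0.42664984,  0.07385289,  1.60656088, -0.03411774,
        1.11081271, -0.06708105]), 'dq': array([ 1.60052526e-03, -1.67478333e-03, -6.06724982e-05, -1.44824141e-03,
       -1.05383295e-03,  1.65568430e-03, -2.64125335e-04]), 'joint_efforts': array([ 9.56188131e-03, -9.51533818e+01,  3.77144381e+00, -4.64408863e+01,
        1.95754756e-02,  6.52694609e-03,  5.41079100e-05]), 'position': array([ 0.22674974, -0.6353686 ,  0.23068581]), 'orientation': array([-5.70813745e-04,  9.85346661e-01,  1.70562644e-01, -1.31783106e-04]), 'force': array([ 0.56391903, -0.36431504, -0.16571652]), 'ft_torque': array([-0.01641983, -0.01328503,  0.0126826 ]), 'finger_force': 0.0, 'opening': 0.9975405816885661} 0.0187
```

View pics/scene0.png

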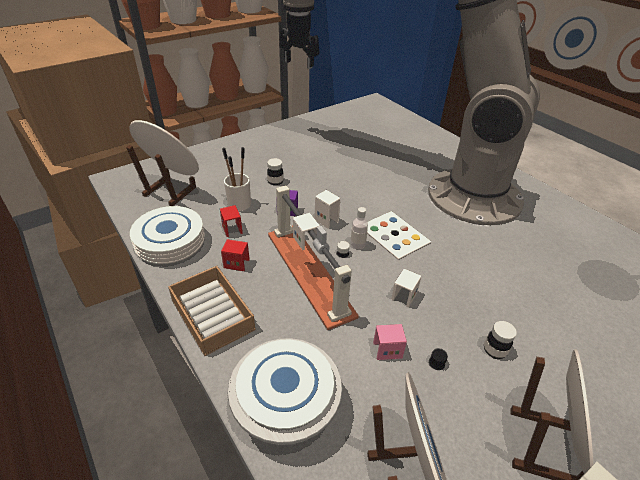

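View pics/top0.png

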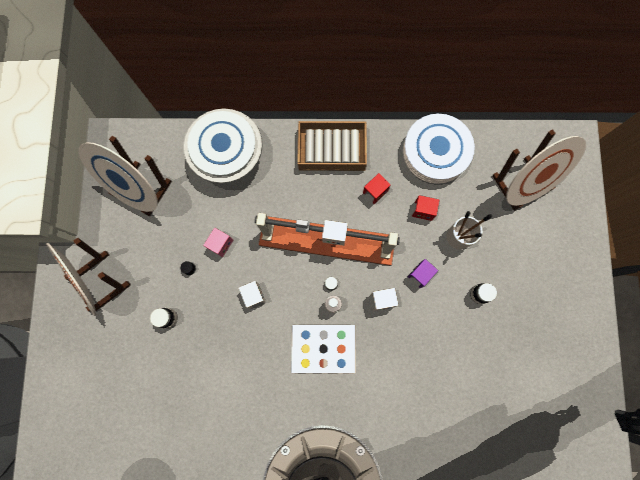

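The scene image shows the tall tile at (327,208), short tile at (407,287), rack from (283,215) to (342,290), and hung tile at (303,228). In the top image the tall tile is at (385,299), the short one at (251,295), the keeper at (303,226), the hung tile at (335,232) and the posts at (263,220) and (393,239).

```bash
cat > h.py <<'E'
import numpy as np,cv2
def cloud(c):
    z=c["range_z"];v,u=np.mgrid[:480,:640]
    p=np.stack([(u-c["cx"])/c["fx"]*z,-(v-c["cy"])/c["fy"]*z,-z],-1)
    T=c["extrinsics"]
    return p@T[:3,:3].T+T[:3,3]
def px(c,pt):
    T=c["extrinsics"];p=T[:3,:3].T@(np.array(pt)-T[:3,3]);return c["cx"]-c["fx"]*p[0]/p[2],c["cy"]+c["fy"]*p[1]/p[2]
def top(c,ctr,r,zlo,zhi,white=True):
    P=cloud(c);im=c["image"].astype(int)
    m=(abs(P[...,0]-ctr[0])<r)&(abs(P[...,1]-ctr[1])<r)&(P[...,2]>zlo)&(P[...,2]<zhi)&(c["range_z"]>0)
    if white:m&=(im.max(-1)-im.min(-1)<40)
    Q=P[m]
    rc=cv2.minAreaRect((Q[:,:2]*1000).astype(np.float32))
    return len(Q),Q[:,2].mean().round(4),Q[:,2].std().round(4),Q[:,:2].mean(0).round(4),[np.round(x,1) for x in rc]
E
python3 - <<'E'
from h import *
C={n:dict(np.load(n+"0.npz")) for n in("scene","top")}
P=cloud(C["top"])
for n,(u,v) in dict(tall=(385,299),short=(251,295),hung=(335,232),keeper=(303,225),postL=(263,219),postR=(393,239),table=(300,310),slab=(300,245),bottle=(333,303),pot=(331,284),potb=(188,268),jar=(485,293),purple=(424,271),pink=(217,240)).items(): print(n,P[v,u].round(3))
for n in C:
    c=C[n];print(n)
    for nm,(u,v),lo,hi in [("tall",(385,299),.078,.095),("short",(251,295),.054,.07),("hung",(335,232),.146,.16),("keeper",(303,225),.178,.195),("pL",(263,219),.15,.165),("pR",(393,239),.15,.165)]:
        try: print(nm,*top(c,P[v,u],.04,lo,hi))
        except Exception as e: print(nm,e)
E
```

```text
tall [ 0.45  -0.148  0.083]
short [0.46  0.178 0.059]
hung [ 0.6   -0.027  0.151]
keeper [0.609 0.046 0.185]
postL [0.629 0.141 0.156]
postR [ 0.583 -0.161  0.156]
table [0.426 0.06  0.004]
slab [0.593 0.062 0.015]
bottle [ 0.372 -0.015  1.286]
pot [ 0.491 -0.019  0.03 ]
potb [0.53  0.346 0.027]
jar [ 0.467 -0.394  0.069]
purple [ 0.521 -0.249  0.058]
pink [0.597 0.268 0.058]
scene
tall 238 0.0855 0.0025 [ 0.4553 -0.1447] [array([ 452.1, -147.4]), array([49.2, 54.5]), np.float64(7.7)]
short 362 0.0607 0.0018 [0.4655 0.1828] [array([464.1, 181.5]), array([55.5, 44.4]), np.float64(23.3)]
hung 343 0.1527 0.0022 [ 0.6075 -0.0223] [array([605.4, -27.9]), array([79.2, 43.6]), np.float64(82.4)]
keeper 72 0.1851 0.0028 [0.6178 0.0529] [array([616.5,  51.4]), array([27.1, 13.2]), np.float64(82.0)]
pL 129 0.1564 0.0027 [0.6327 0.1497] [array([634.7, 138.9]), array([31.5, 49.7]), np.float64(14.1)]
pR 75 0.1566 0.0027 [ 0.5864 -0.156 ] [array([ 585. , -158.1]), array([20.8, 31.2]), np.float64(84.0)]
top
tall 409 0.0848 0.0023 [ 0.452  -0.1489] [array([ 451.9, -149.2]), array([43.7, 53.8]), np.float64(9.9)]
short 396 0.0601 0.0024 [0.4629 0.1787] [array([463.3, 179.2]), array([54.3, 44.2]), np.float64(23.8)]
hung 451 0.1519 0.0023 [ 0.6042 -0.0265] [array([604.3, -27.4]), array([80.8, 45.2]), np.float64(82.4)]
keeper 62 0.1858 0.0029 [0.6148 0.0482] [array([615.5,  48.5]), array([24.8, 11.7]), np.float64(81.8)]
pL 115 0.1564 0.0025 [0.6293 0.1452] [array([629.4, 144.9]), array([28.8, 25.8]), np.float64(2.0)]
pR 115 0.1565 0.0027 [ 0.5841 -0.1601] [array([ 586.9, -154. ]), array([38.1, 29.9]), np.float64(71.8)]
```

```bash
cat >> h.py <<'E'
UY=np.array([.1495,.9888]);UX=np.array([.9888,-.1495]);RC=np.array([.6082,-.0054])
def rack(p): d=np.array(p)[:2]-RC;return np.array([d@UX,d@UY])
def world(x,y): return RC+x*UX+y*UY
def rackview(c,rc,lo,hi,ymin,ymax,thr=0,xmax=.03):
    P=cloud(c);d=P[...,:2]-rc;x=d@UX;y=d@UY;g=c["image"].max(-1)
    m=(abs(x)<xmax)&(y>ymin)&(y<ymax)&(P[...,2]>lo)&(P[...,2]<hi)&(g>=thr)
    q=np.percentile
    rr=cv2.minAreaRect((np.stack([x[m],y[m]],-1)*1000).astype(np.float32))
    return m.sum(),q(x[m],[1,50,99]).round(4),q(y[m],[1,50,99]).round(4),P[...,2][m].mean().round(4),[np.round(k,1) for k in rr]
E
python3 - <<'E'
from h import *
C={n:dict(np.load(n+"0.npz")) for n in("scene","top")}
for n,rc in (("top",[.6067,-.0075]),("scene",[.6096,-.0032])):
    c=C[n];rc=np.array(rc);print(n)
    print("hung",rackview(c,rc,.145,.165,-.08,.1,200))
    print("tab",rackview(c,rc,.175,.2,0,.14))
    print("bar",rackview(c,rc,.135,.165,.08,.13,0,.012), rackview(c,rc,.135,.165,-.13,-.06,0,.012))
E
```

```text
top
hung (np.int64(410), array([-0.0203,  0.001 ,  0.0223]), array([-0.0448, -0.0189,  0.0069]), np.float64(0.1522), [array([  1.3, -18.9]), array([43.6, 53.1]), np.float64(0.3)])
tab (np.int64(66), array([-0.0055, -0.0007,  0.0062]), array([0.0443, 0.0563, 0.0692]), np.float64(0.1854), [array([ 0.4, 57. ]), array([11.7, 25.2]), np.float64(0.4)])
bar (np.int64(108), array([-0.0052, -0.0004,  0.0063]), array([0.0804, 0.1049, 0.1294]), np.float64(0.1447), [array([  0.6, 105.1]), array([49.6, 11.8]), np.float64(89.5)]) (np.int64(154), array([-0.005 , -0.0002,  0.0069]), array([-0.1288, -0.0947, -0.0607]), np.float64(0.1448), [array([  1.1, -95. ]), array([12.2, 69.9]), np.float64(0.4)])
scene
hung (np.int64(285), array([-0.0218,  0.0001,  0.0197]), array([-0.048 , -0.0194,  0.0603]), np.float64(0.1535), [array([-1.2,  8.6]), array([ 43.2, 115. ]), np.float64(1.0)])
tab (np.int64(81), array([-0.0072,  0.0001,  0.0052]), array([0.0422, 0.0584, 0.0684]), np.float64(0.1842), [array([-1.4, 55. ]), array([13.2, 27.1]), np.float64(0.6)])
bar (np.int64(107), array([-0.0067,  0.0005,  0.0048]), array([0.0806, 0.1055, 0.1293]), np.float64(0.1455), [array([ -1.1, 104.8]), array([11.7, 49.4]), np.float64(0.2)]) (np.int64(99), array([-0.006 ,  0.0011,  0.0057]), array([-0.1291, -0.0932, -0.0612]), np.float64(0.1455), [array([  0.1, -95.4]), array([11.6, 68.5]), np.float64(2.2)])
```

step_arm --rows '[-1,0.57,1,0.12,0,0,0.1,-1,0.57,1,0.12,0,0,0.1,-1,0.57,1,0.12,0,0,0.1,-1,0.57,1,0.12,0,0,0.1,-1,0.57,1,0.12,0,0,0.1]'

```text
time_s: 0.72
position: [0.3706, -0.383, 0.2616]
orientation: [-0.0, 0.884, 0.468, 0.0]
force: [0.5, -1.2, -0.2]
opening: 0.998
finger_force: 0.0
```

step_arm --rows '[-1,0.57,1,0,0,0,0.0715,-1,0.57,1,0,0,0,0.0715,-1,0.57,1,0,0,0,0.0715,-1,0.57,1,0,0,0,0.0715,-1,0.57,1,0,0,0,0.0715]'

```text
time_s: 1.35
position: [0.5128, -0.1326, 0.2613]
orientation: [-0.0, 0.757, 0.653, 0.0]
force: [0.1, -0.7, 0.4]
opening: 1.0
finger_force: 0.0
```

step_arm --rows '[-1,0.418,0.744,0,0,0,0,-1,0.418,0.744,0,0,0,0,-1,0.418,0.744,0,0,0,0,-1,0.418,0.744,0,0,0,0,-1,0.418,0.744,0,0,0,0]'

```text
time_s: 1.98
position: [0.6165, 0.0527, 0.2606]
orientation: [-0.001, 0.757, 0.653, -0.0]
force: [0.3, -0.8, -0.0]
opening: 0.999
finger_force: 0.0
```

step_arm --rows '[-1,0,0,-0.4,0,0,0,-1,0,0,-0.4,0,0,0,-1,0,0,-0.4,0,0,0,-1,0,0,-0.4,0,0,0,1,0,0,-0.4,0,0,0,1,0,0,-0.4,0,0,0,1,0,0,-0.4,0,0,0,1,0,0,-0.4,0,0,0,1,0,0,-0.4,0,0,0,1,0,0,-0.4,0,0,0]'

```text
time_s: 3.22
position: [0.6159, 0.0505, 0.1617]
orientation: [-0.0, 0.758, 0.652, -0.0]
force: [-5.9, -1.2, 7.8]
opening: 0.125
finger_force: 59.1
```

step_arm --rows '[1,0.006,0.04,0,0,0,0,1,0.012,0.08,0,0,0,0,1,0.018,0.12,0,0,0,0,1,0.024,0.16,0,0,0,0,1,0.03,0.2,0,0,0,0,1,0.036,0.24,0,0,0,0,1,0.041,0.272,0,0,0,0,1,0.041,0.272,0,0,0,0]'

```text
time_s: 4.22
position: [0.6262, 0.1196, 0.1617]
orientation: [-0.0, 0.758, 0.652, 0.0]
force: [-5.1, 2.1, 7.8]
opening: 0.13
finger_force: 59.1
```

step_arm --rows '[1,0.001,0.008,0,0,0,0,1,0.002,0.014,0,0,0,0,1,0.003,0.02,0,0,0,0,1,0.003,0.02,0,0,0,0]'

```text
time_s: 4.72
position: [0.6267, 0.1227, 0.1617]
orientation: [0.0, 0.758, 0.652, -0.001]
force: [-7.4, -4.7, 10.6]
opening: 0.128
finger_force: 59.8
```

step_arm --rows '[1,0.001,0.006,0,0,0,0,1,0.002,0.012,0,0,0,0,1,0.002,0.012,0,0,0,0]'

```text
time_s: 5.1
position: [0.6268, 0.1229, 0.1616]
orientation: [0.001, 0.759, 0.651, -0.003]
force: [-13.0, -17.0, 18.3]
opening: 0.127
finger_force: 60.8
```

```bash
python3 - <<'E'
from plant import ctrl
print(ctrl.sense()["force"],ctrl.sense()["position"])
from h import *
for n,rc in (("top",[.6067,-.0075]),("scene",[.6096,-.0032])):
    c=ctrl.camera(n)
    print(n,rackview(c,np.array(rc),.1445,.156,.07,.143,0,.012))
    for y in (.115,.145): print(px(c,[*world(0,y),.154]))
    if n=="scene": cv2.imwrite("pics/k.png",cv2.resize(c["image"][200:340,250:400],None,fx=4,fy=4))
E
```

```text
[-13.03001614 -17.04308669  18.26617803] [0.62681437 0.12294202 0.16162934]Traceback (most recent call last):
  File "<stdin>", line 6, in <module>
  File "h.py", line 24, in rackview
    return m.sum(),q(x[m],[1,50,99]).round(4),q(y[m],[1,50,99]).round(4),P[...,2][m].mean().round(4),[np.round(k,1) for k in rr]
                   ~^^^^^^^^^^^^^^^^
    return _quantile_unchecked(
        a, q, axis, out, overwrite_input, method, keepdims, weights)
    return _ureduce(a,
                    func=_quantile_ureduce_func,
    ...<5 lines>...
                    overwrite_input=overwrite_input,
                    method=method)
    r = func(a, **kwargs)
    result = _quantile(arr,
                       quantiles=q,
    ...<2 lines>...
                       out=out,
                       weights=wgt)
    slices_having_nans = np.isnan(arr[-1, ...])
                                  ~~~^^^^^^^^^
IndexError: index -1 is out of bounds for axis 0 with size 0
```

Motion stopped and force rose, so the keeper is home, with the TCP at rack y = 129.6 mm against 130 expected. I'll release it, lift, and go over the tall tile.

step_arm --rows '[1,-0.001,-0.012,0,0,0,0,-1,-0.001,-0.012,0,0,0,0,-1,-0.001,-0.012,0,0,0,0,-1,-0.001,-0.012,0,0,0,0,-1,-0.001,-0.012,0.4,0,0,0,-1,-0.001,-0.012,0.4,0,0,0,-1,-0.35,-0.54,0.4,0,0,0.05,-1,-0.35,-0.54,0.4,0,0,0.05,-1,-0.35,-0.54,0.4,0,0,0.05,-1,-0.35,-0.54,0.4,0,0,0.05]'

```text
time_s: 6.4
position: [0.5394, -0.0114, 0.2616]
orientation: [0.001, 0.648, 0.761, -0.0]
force: [-0.6, -0.1, -0.2]
opening: 1.002
finger_force: 0.0
```

step_arm --rows '[-1,-0.35,-0.54,-0.2,0,0,0,-1,-0.35,-0.54,-0.2,0,0,0,-1,-0.35,-0.54,-0.2,0,0,0,-1,-0.35,-0.54,-0.2,0,0,0]'

```text
time_s: 6.9
position: [0.4513, -0.1457, 0.2105]
orientation: [-0.001, 0.648, 0.761, -0.001]
force: [0.5, -0.1, 0.8]
opening: 1.001
finger_force: 0.0
```

```bash
python3 - <<'E'
from plant import ctrl
s=ctrl.sense();print(s["time_s"],s["position"],s["orientation"],s["force"],s["opening"])
from h import *
for n,rc in (("top",[.6067,-.0075]),("scene",[.6096,-.0032])):
    c=ctrl.camera(n);rc=np.array(rc)
    try:
        print(n,"tab",rackview(c,rc,.175,.2,.06,.16,0,.012)); print("hung",rackview(c,rc,.145,.165,-.08,.03,200))
        print("tall",top(c,(.453,-.148),.04,.078,.095))
    except Exception as e: print(e)
E
```

```text
6.9 [ 0.45131293 -0.14565632  0.21045503] [-6.22961536e-04  6.48280235e-01  7.61401293e-01 -6.47951797e-04] [ 0.47150151 -0.07091142  0.81488187] 1.0012172368078047
top tab (np.int64(69), array([-0.0058, -0.0006,  0.0058]), array([0.1169, 0.1289, 0.1421]), np.float64(0.1852), [array([  0.2, 129.3]), array([12.2, 25.1]), np.float64(4.2)])
hung (np.int64(416), array([-0.02  ,  0.0008,  0.0222]), array([-0.045 , -0.0189,  0.0072]), np.float64(0.152), [array([  0.9, -18.9]), array([53.7, 44. ]), np.float64(89.8)])
tall (38, np.float64(0.084), np.float64(0.0026), array([ 0.4488, -0.1248]), [array([ 447.7, -124.6]), array([43.5,  5.9]), np.float64(7.0)])
scene tab (np.int64(95), array([-0.0067,  0.0014,  0.0052]), array([0.1152, 0.1301, 0.1408]), np.float64(0.1839), [array([ -0.8, 128.3]), array([27.6, 12.7]), np.float64(87.1)])
hung (np.int64(279), array([-0.0218, -0.0005,  0.0201]), array([-0.0479, -0.0202,  0.0045]), np.float64(0.1534), [array([ -1.7, -21.6]), array([44.3, 54. ]), np.float64(0.7)])
tall (235, np.float64(0.0855), np.float64(0.0024), array([ 0.455 , -0.1444]), [array([ 452.9, -147.7]), array([47.3, 55.8]), np.float64(10.0)])
```

step_arm --rows '[-1,0.007,-0.007,-0.3,0,0,0,-1,0.007,-0.007,-0.5,0,0,0,-1,0.007,-0.007,-0.68,0,0,0,-1,0.007,-0.007,-0.68,0,0,0,-1,0.007,-0.007,-0.68,0,0,0,1,0.007,-0.007,-0.68,0,0,0,1,0.007,-0.007,-0.68,0,0,0,1,0.007,-0.007,-0.68,0,0,0,1,0.007,-0.007,-0.68,0,0,0,1,0.007,-0.007,-0.68,0,0,0]'

```text
time_s: 8.25
position: [0.4551, -0.1458, 0.0425]
orientation: [0.001, 0.647, 0.762, 0.0]
force: [-4.0, -0.7, 16.6]
opening: 0.506
finger_force: 58.4
```

step_arm --rows '[1,0,0,0.1,0,0,0,1,0,0,0.3,0,0,0,1,0,0,0.5,0,0,0,1,0,0,0.7,0,0,0,1,0,0,0.84,0,0,0,1,0.13,0.16,0.84,0,0,-0.02,1,0.26,0.32,0.84,0,0,-0.04,1,0.4,0.5,0.84,0,0,-0.05,1,0.53,0.65,0.84,0,0,-0.05,1,0.65,0.8,0.84,0,0,-0.05,1,0.65,0.8,0.84,0,0,-0.05,1,0.65,0.8,0.84,0,0,-0.05]'

```text
time_s: 9.75
position: [0.6168, 0.0542, 0.2512]
orientation: [-0.0, 0.758, 0.652, -0.0]
force: [-0.8, -0.9, -2.0]
opening: 0.51
finger_force: 61.8
```

```bash
python3 - <<'E'
from plant import ctrl
s=ctrl.sense();print(s["time_s"],s["position"],s["orientation"],s["force"],s["opening"],rack(s["position"]) if 0 else "")
from h import *
print(rack(s["position"]))
c=ctrl.camera("scene");rc=np.array([.6096,-.0032])
P=cloud(c);d=P[...,:2]-rc;x=d@UX;y=d@UY;g=c["image"].max(-1)
# +y end face and +x side of tile
q=(abs(y-.06)<.06)&(abs(x)<.04)&(P[...,2]>.19)&(P[...,2]<.235)&(c["image"].min(-1)>120)
for zz in(.2,.215,.23):
    k=q&(abs(P[...,2]-zz)<.007)
    if k.sum()>5: print(zz,k.sum(),np.percentile(x[k],[2,50,98]).round(4),np.percentile(y[k],[2,50,98]).round(4))
print("foot z",np.percentile(P[...,2][(abs(y-.06)<.04)&(abs(x)<.04)&(P[...,2]>.16)],[0.5,99]))
cv2.imwrite("pics/t1.png",cv2.resize(c["image"][120:320,220:420],None,fx=3,fy=3))
E
```

```text
9.75 [0.6167642  0.05424301 0.25122458] [-7.44515679e-05  7.58239739e-01  6.51975775e-01 -2.84635630e-04] [-0.7660615  -0.92640446 -1.98906326] 0.5098480445119544 
[-0.00044835  0.06025536]
0.215 20 [-0.0208 -0.0011  0.0209] [0.0328 0.0443 0.0842]
0.23 35 [-0.0206  0.0198  0.021 ] [0.0297 0.0409 0.0664]
foot z [0.21435492 0.63272956]
```

View pics/t1.png

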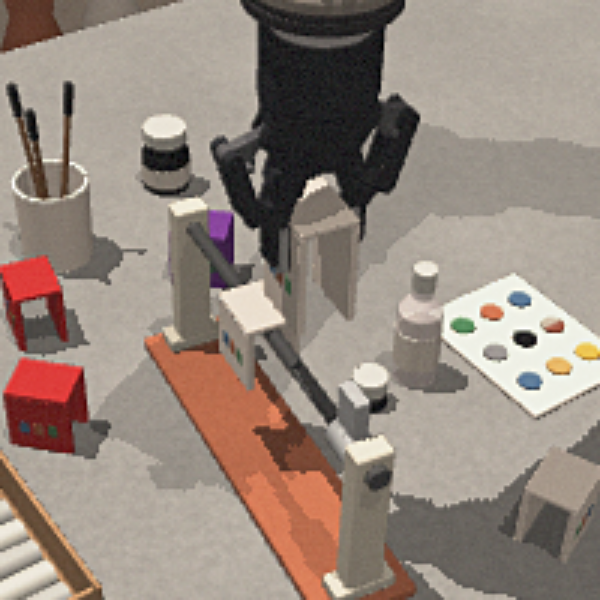

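The crop shows the tall tile held upright above the bar between the hung tile (250,310) and the homed keeper (350,410), aligned with the bar. Next I lower it slowly.

step_arm --rows '[1,0.001,0.012,0,0,0,0,1,0.001,0.012,-0.1,0,0,0,1,0.001,0.012,-0.2,0,0,0,1,0.001,0.012,-0.3,0,0,0,1,0.001,0.012,-0.4,0,0,0,1,0.001,0.012,-0.47,0,0,0,1,0.001,0.012,-0.52,0,0,0,1,0.001,0.012,-0.54,0,0,0,1,0.001,0.012,-0.54,0,0,0]'

```text
time_s: 10.92
position: [0.6175, 0.0576, 0.1165]
orientation: [0.0, 0.758, 0.652, 0.0]
force: [-0.2, -0.3, 0.0]
opening: 0.507
finger_force: 61.8
```

step_arm --rows '[1,0,0,-0.008,0,0,0,1,0,0,-0.014,0,0,0,1,0,0,-0.02,0,0,0,1,0,0,-0.024,0,0,0,1,0,0,-0.024,0,0,0]'

```text
time_s: 11.55
position: [0.6173, 0.0575, 0.1102]
orientation: [-0.0, 0.758, 0.652, -0.0]
force: [-0.1, -0.1, -0.8]
opening: 0.513
finger_force: 61.8
```

step_arm --rows '[1,0,0,-0.003,0,0,0,1,0,0,-0.006,0,0,0,1,0,0,-0.006,0,0,0]'

```text
time_s: 11.92
position: [0.6174, 0.0576, 0.1094]
orientation: [0.0, 0.758, 0.652, 0.0]
force: [-4.3, -1.1, 8.3]
opening: 0.504
finger_force: 63.0
```

step_arm --rows '[0,0,0,0,0,0,0,-0.1,0,0,0,0,0,0,-0.25,0,0,0,0,0,0,-0.5,0,0,0,0,0,0,-1,0,0,0,0,0,0,-1,0,0,0,0,0,0,-1,0,0,0.15,0,0,0,-1,0,0,0.35,0,0,0,-1,0,0,0.6,0,0,0,-1,0,0,0.6,0,0,0]'

```text
time_s: 13.18
position: [0.6194, 0.0583, 0.264]
orientation: [0.002, 0.758, 0.652, 0.003]
force: [0.3, 0.1, -0.8]
opening: 0.996
finger_force: 0.0
```

```bash
python3 - <<'E'
from plant import ctrl
from h import *
s=ctrl.sense();print(s["time_s"],s["position"],s["orientation"])
for n,rc in (("top",[.6067,-.0075]),("scene",[.6096,-.0032])):
    c=ctrl.camera(n);rc=np.array(rc);print(n)
    for a in((.03,.097),(-.08,.02)):
        try: print(rackview(c,rc,.145,.165,*a,180))
        except Exception as e:print(e)
    print("short",top(c,(.4635,.18),.04,.054,.07))
    if n=="scene":cv2.imwrite("pics/t2.png",cv2.resize(c["image"][120:320,220:420],None,fx=3,fy=3))
E
```

```text
13.175 [0.61941052 0.05826007 0.26398665] [0.00225109 0.75826897 0.65193062 0.00309351]
top
index -1 is out of bounds for axis 0 with size 0
index -1 is out of bounds for axis 0 with size 0
short (400, np.float64(0.0599), np.float64(0.0026), array([0.463 , 0.1788]), [array([463.3, 178.9]), array([54.8, 44.2]), np.float64(23.3)])
scene
(np.int64(330), array([-0.0215,  0.0007,  0.0211]), array([0.0347, 0.0601, 0.0863]), np.float64(0.1531), [array([-0.1, 60.6]), array([53.6, 44.4]), np.float64(89.8)])
(np.int64(293), array([-0.022 , -0.0003,  0.0207]), array([-0.0474, -0.0206,  0.0046]), np.float64(0.1532), [array([ -1.1, -21.1]), array([44.5, 54.7]), np.float64(0.5)])
short (365, np.float64(0.0607), np.float64(0.0017), array([0.4657, 0.1828]), [array([464.2, 181.4]), array([55.7, 44.4]), np.float64(23.3)])
```

View pics/t2.png

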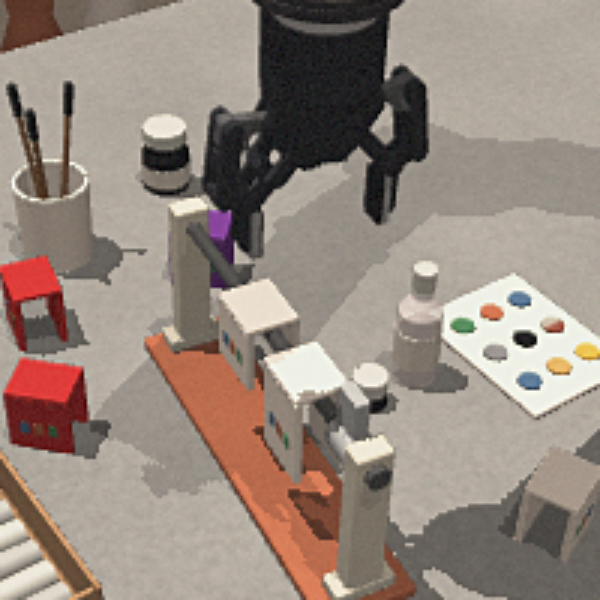

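The crop shows the tall tile hanging level at (305,410), with gaps to the hung tile and the keeper. Next is the short tile.

step_arm --rows '[-1,-0.2,0.16,0,0,0,-0.03,-1,-0.4,0.32,0,0,0,-0.06,-1,-0.614,0.49,-0.1,0,0,-0.09,-1,-0.614,0.49,-0.2,0,0,-0.12,-1,-0.614,0.49,-0.2,0,0,-0.15,-1,-0.614,0.49,-0.2,0,0,-0.161,-1,-0.614,0.49,-0.2,0,0,-0.161,-1,-0.614,0.49,-0.2,0,0,-0.161]'

```text
time_s: 14.28
position: [0.4635, 0.1799, 0.2082]
orientation: [0.0, 0.979, 0.204, -0.001]
force: [-0.2, -0.6, 0.1]
opening: 0.999
finger_force: 0.0
```

step_arm --rows '[-1,0,0,-0.25,0,0,0,-1,0,0,-0.45,0,0,0,-1,0,0,-0.65,0,0,0,-1,0,0,-0.75,0,0,0,-1,0,0,-0.75,0,0,0,1,0,0,-0.75,0,0,0,1,0,0,-0.75,0,0,0,1,0,0,-0.75,0,0,0,1,0,0,-0.75,0,0,0,1,0,0,-0.75,0,0,0]'

```text
time_s: 15.52
position: [0.4647, 0.1802, 0.0226]
orientation: [0.0, 0.979, 0.203, 0.001]
force: [-1.8, -1.0, 11.6]
opening: 0.509
finger_force: 59.5
```

step_arm --rows '[1,0,0,0.1,0,0,0,1,0,0,0.3,0,0,0,1,0,0,0.5,0,0,0,1,0,0,0.7,0,0,0,1,0,0,0.89,0,0,0.02,1,0,-0.18,0.89,0,0,0.045,1,0.03,-0.36,0.89,0,0,0.07,1,0.07,-0.54,0.89,0,0,0.095,1,0.1,-0.7,0.89,0,0,0.12,1,0.12,-0.8,0.89,0,0,0.145,1,0.12,-0.8,0.89,0,0,0.161,1,0.12,-0.8,0.89,0,0,0.161]'

```text
time_s: 17.02
position: [0.4938, -0.0202, 0.2444]
orientation: [0.0, 0.759, 0.652, 0.0]
force: [-0.8, 0.3, -2.2]
opening: 0.504
finger_force: 61.4
```

step_arm --rows '[1,0.13,-0.1,0,0,0,0,1,0.26,-0.2,0,0,0,0,1,0.397,-0.32,0,0,0,0,1,0.397,-0.32,0,0,0,0,1,0.397,-0.32,0,0,0,0]'

```text
time_s: 17.65
position: [0.5928, -0.0991, 0.2438]
orientation: [-0.0, 0.759, 0.652, 0.0]
force: [-0.3, 0.2, -0.4]
opening: 0.505
finger_force: 61.7
```

```bash
python3 - <<'E'
from plant import ctrl
from h import *
s=ctrl.sense();print(s["time_s"],s["position"],s["orientation"],s["opening"],rack(s["position"]))
c=ctrl.camera("scene");rc=np.array([.6096,-.0032])
P=cloud(c);d=P[...,:2]-rc;x=d@UX;y=d@UY
q=(abs(y+.095)<.06)&(abs(x)<.04)&(c["image"].min(-1)>110)
for zz in(.225,.24,.255):
    k=q&(abs(P[...,2]-zz)<.008)
    if k.sum()>5: print(zz,k.sum(),np.percentile(x[k],[2,50,98]).round(4),np.percentile(y[k],[2,50,98]).round(4))
cv2.imwrite("pics/s1.png",cv2.resize(c["image"][120:320,220:420],None,fx=3,fy=3))
E
```

```text
17.65 [ 0.59277359 -0.09908967  0.2438074 ] [-2.73407588e-04  7.58542516e-01  6.51623493e-01  3.07938327e-06] 0.5051819306269832 [-0.00124703 -0.09494659]
0.225 28 [-0.0205  0.0149  0.0202] [-0.1233 -0.1115 -0.0711]
0.24 17 [-0.0197  0.0139  0.0199] [-0.1233 -0.106  -0.0695]
0.255 13 [-0.0115  0.0151  0.02  ] [-0.073  -0.0715 -0.0685]
```

View pics/s1.png

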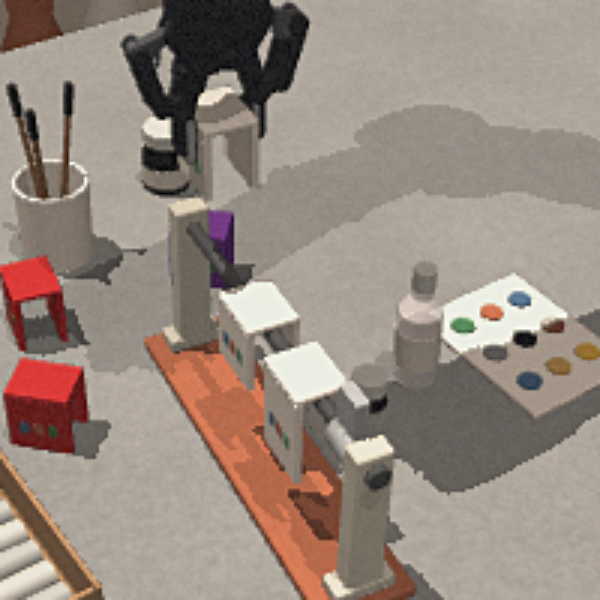

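The crop shows the short tile upright at (228,140), over the bar between the far post and the hung tile; measured centre is rack (0, -96.5) mm. Lowering it.

step_arm --rows '[1,0.003,0,-0.1,0,0,0,1,0.003,0,-0.2,0,0,0,1,0.003,0,-0.3,0,0,0,1,0.003,0,-0.4,0,0,0,1,0.003,0,-0.46,0,0,0,1,0.003,0,-0.49,0,0,0,1,0.003,0,-0.498,0,0,0,1,0.003,0,-0.506,0,0,0,1,0.003,0,-0.512,0,0,0,1,0.003,0,-0.512,0,0,0]'

```text
time_s: 18.95
position: [0.5939, -0.1, 0.116]
orientation: [0.0, 0.758, 0.652, 0.0]
force: [0.6, 0.8, -1.5]
opening: 0.51
finger_force: 61.7
```

step_arm --rows '[1,0,0,-0.003,0,0,0,1,0,0,-0.006,0,0,0,1,0,0,-0.006,0,0,0]'

```text
time_s: 19.32
position: [0.5939, -0.1, 0.1146]
orientation: [0.0, 0.758, 0.652, 0.0]
force: [-2.5, 0.8, 3.1]
opening: 0.507
finger_force: 62.4
```

Contact, as it was with the tall tile. Pressing 0.5 mm further, then releasing and rising.

step_arm --rows '[1,0,0,-0.002,0,0,0,0,0,0,-0.002,0,0,0,-0.1,0,0,-0.002,0,0,0,-0.25,0,0,-0.002,0,0,0,-0.5,0,0,-0.002,0,0,0,-1,0,0,-0.002,0,0,0,-1,0,0,-0.002,0,0,0,-1,0,0,0.15,0,0,0,-1,0,0,0.35,0,0,0,-1,0,0,0.6,0,0,0,-1,0,0,0.6,0,0,0,-1,0,0,0.6,0,0,0]'

```text
time_s: 20.82
position: [0.5936, -0.1, 0.2641]
orientation: [0.0, 0.758, 0.652, -0.0]
force: [1.0, -0.8, -1.2]
opening: 0.999
finger_force: 0.0
```

step_arm --rows '[-1,-0.25,-0.5,0.2,0,0,0,-1,-0.5,-1,0.2,0,0,0,-1,-0.5,-1,0.2,0,0,0,-1,-0.5,-1,0.2,0,0,0,-1,-0.5,-1,0.2,0,0,0,-1,-0.5,-1,0.2,0,0,0,-1,-0.5,-1,0.2,0,0,0,-1,-0.5,-1,0.2,0,0,0]'

```text
time_s: 21.82
position: [0.4694, -0.3487, 0.3136]
orientation: [-0.001, 0.758, 0.653, 0.0]
force: [1.9, -0.1, 0.8]
opening: 0.998
finger_force: 0.0
```

```bash
python3 - <<'E'
from plant import ctrl
from h import *
s=ctrl.sense();print(s["time_s"],s["position"],s["opening"])
for n,rc in (("top",[.6067,-.0075]),("scene",[.6096,-.0032])):
    c=ctrl.camera(n);rc=np.array(rc);print(n)
    for a in((.02,.1),(-.058,.02),(-.138,-.058)):
        try: print(rackview(c,rc,.145,.165,*a,180))
        except Exception as e:print(e)
    print("tab",rackview(c,rc,.175,.2,.06,.16,0,.012))
    if n=="scene":cv2.imwrite("pics/f.png",cv2.resize(c["image"][120:320,220:420],None,fx=3,fy=3))
E
```

```text
21.825 [ 0.46940483 -0.34866928  0.31364362] 0.9983561220374451
top
(np.int64(416), array([-0.0198,  0.0016,  0.0231]), array([0.0371, 0.0633, 0.0894]), np.float64(0.1522), [array([ 1.9, 63.5]), array([43.7, 53.7]), np.float64(0.3)])
(np.int64(425), array([-0.0204,  0.0008,  0.0222]), array([-0.045 , -0.0188,  0.0076]), np.float64(0.152), [array([  0.9, -18.6]), array([54.3, 43.9]), np.float64(89.9)])
(np.int64(425), array([-0.0196,  0.0014,  0.0231]), array([-0.1212, -0.095 , -0.0688]), np.float64(0.152), [array([  1.9, -95.1]), array([44.2, 53.8]), np.float64(0.6)])
tab (np.int64(71), array([-0.0057, -0.0009,  0.0057]), array([0.1168, 0.1288, 0.1417]), np.float64(0.1848), [array([1.000e-01, 1.292e+02]), array([11.6, 25.3]), np.float64(2.2)])
scene
(np.int64(339), array([-0.0215,  0.001 ,  0.0212]), array([0.0346, 0.0613, 0.0867]), np.float64(0.1532), [array([-0.4, 60.4]), array([43.9, 56.7]), np.float64(0.7)])
(np.int64(290), array([-0.0229, -0.0004,  0.0209]), array([-0.0487, -0.0199,  0.0045]), np.float64(0.1533), [array([ -0.9, -22.3]), array([55.7, 44.6]), np.float64(90.0)])
(np.int64(253), array([-0.0211,  0.0005,  0.0216]), array([-0.1234, -0.0969, -0.0723]), np.float64(0.1533), [array([  0.7, -98.3]), array([54.4, 43.8]), np.float64(89.9)])
tab (np.int64(94), array([-0.0068,  0.0005,  0.005 ]), array([0.1141, 0.1311, 0.1406]), np.float64(0.1841), [array([ -0.9, 126.9]), array([12.5, 27.5]), np.float64(3.1)])
```

View pics/f.png

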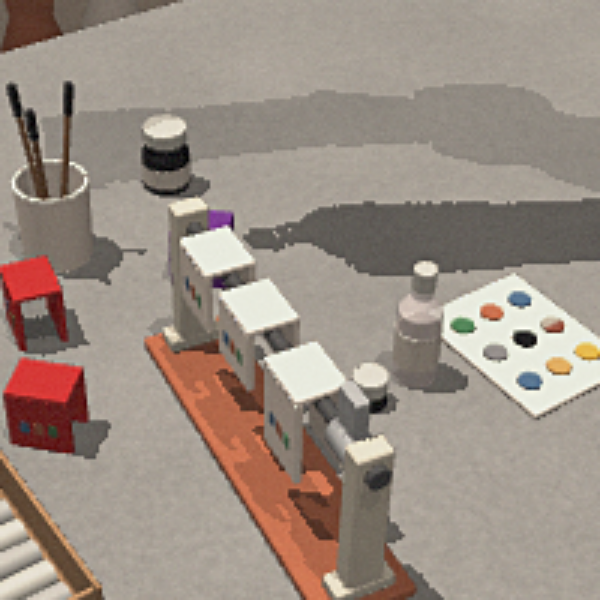

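The crop shows all three tiles hanging straight at (217,275), (258,335) and (305,410), clear of each other, the keeper and the posts. The roofs are level at 152 mm and the hung tile has not moved.

```bash
python3 -c "
from plant import ctrl
print(ctrl.job_done())"
```

```text
the job is handed in; nothing more can be done
None
```

The rack is loaded and the job is handed in, at about 22 s on the robot's clock: keeper home against its stop, both tiles hanging straight on the bar with clear gaps of about 20 mm or more, and the hung tile unmoved.

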